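# Grease the swivel of the saw vice

### The arm

A 7-joint arm with a two-finger parallel gripper is mounted at the origin on the work surface. World frame = base frame: x ahead of the robot, y to its left, z up, the work surface at z = 0. Lengths are in m, angles in rad, forces in N, time in s.
With the tool pointing down it reaches from about 0.425 to 0.875 m from the base axis. Payload 9.9 kg.
Tool frame: the origin (TCP) lies between the finger pads; the fingertips stand 11 mm ahead of it and the grasp point (between the pads) lies 8 mm behind it; z points along the fingers, y is the line along which they close (so a half turn about z gives the same grasp; the last joint's range is limited). The gripper opens to 85 mm and grips with 20 to 120 N. Pads are 22 mm wide; open, the fingers measure 114 mm over their backs; the gripper's body (76 mm by 85 mm) begins 54 mm behind the grasp point. The pads swing forward as they close: fully open they stand 13 mm farther back than shut.
Start: joints at [1.216, 0.576, 0.025, 1.437, -0.015, 1.129, -0.057], TCP at [0.181, -0.65, 0.242] pointing down, gripper open.
Joint ranges: [-2.76, 2.76], [-0.34, 2.15], [-1.52, 1.57], [0.19, 2.46], [-1.09, 4.23], [0.17, 1.99], [-2.82, 2.82]. Speed limits (rad/s): [2.22, 2.22, 3.01, 3.01, 3.14, 3.14, 3.14].

### API

Orientations are given as a unit quaternion [x, y, z, w].
In Python, from rig import r gives the robot as it stands.
- The arm moves only by the tool step_arm, never from a script. Its argument "steps" is a list of rows, each a list of 3 entries, a list of its own where there are three numbers: the opening, from 0 (shut) to 1 (fully open), then the shift along the tool's x, y, z as a fraction of full scale, then the turn, a rotation vector about the tool's x, y, z as a fraction of full scale. A call has 1 to 5 rows; each row is the pose to reach, as a shift and turn from the pose commanded when the call began, along the tool's axes at that moment; what a row does not reach only later rows make up. Full scale, the value 1, is 10 cm for a shift and 0.5 rad for a turn. A row lasts 1/10 s, in which the tool goes at most 50 mm and 8.59 degrees, less where a joint would pass 70% of its speed; a pose out of reach is approached as far as the arm can. A call with a number of a shift or a turn outside -1 to 1 is refused whole. A call with a gripper value outside its range is refused whole. The fingers move at their own pace and stop on an object; "force" is the grip in N (left out, the last holds). Time passes only in rows, so rows that repeat a pose let the fingers close. It gives the time, the measured TCP pose, the force, the opening and the grip force at its end, in the units of the state.
- r.get_state(): the state, without advancing time (a new reading comes with each control period).
- r.snapshot(name): name is "scene" or "top" or "wrist"; returns the picture (384x512x3 uint8, red, green, blue); there is no depth.
- r.get_calibration(name): a dict with "camera_matrix" (3x3 intrinsics, pixels), "position" and "attitude" of the camera in the world; the wrist camera has in their place "tool_from_camera" (4x4, takes a point from camera to tool coordinates, whose origin is the TCP and whose axes are the flange's). Camera axes: x right, y down, z forward; pixel columns grow to the right and rows downward; lengths in m; the calibration is good to about 2 mm. The wrist camera is an equidistant fisheye: a pixel r from the principal point sees the ray r / f radians off the axis. A picture is of the moment at which its call begins: read the wrist's pose just before it. get_calibration takes no time and is no camera call.
- r.job_done(): hands the job in; it is judged then, once.
The state is a dict: "time_s": time; "qpos": joint angles; "qd": joint speeds; "joint_efforts": joint torques, N m; "ee_pos": TCP position; "orientation": TCP orientation; "wrist_force": force on the tool from outside, world axes, zero at the start; "moment": the same for the moment, N m; "grip_width": finger opening in m; "finger_force": force on a finger pad.
Only numpy, scipy, OpenCV 4.12 (cv2) and the standard library are available. Lean on these libraries where they do the work, as an engineer would, in place of code of your own. Each camera call takes 0.05 s, during which the arm holds its last target. There are 200 camera calls.

### The job

Take the push-type grease gun out of its holster and press its coupler squarely onto the tilted grease nipple on the vice's swivel until it snaps fully on, without ramming it. Then keep pushing so that the gun's handle is driven at least half way in against its spring, and finish like that, still gripping the gun and holding it pushed in. Leave the vice's angle and the other things on the bench as they are.

Things in the scene. Friction and masses are not known exactly. Their poses are not given: they have to be found in the camera images.
- gun: Handle of a push-type grease gun (0.42 kg), upright in the holster, coupler down. Origin: centre of the collar's underside; z along its axis to the grip end. Collar 52 mm wide, z 0-8 mm, rests on the holster's rim; aluminium grip 30 x 30 mm square, flats facing its x and y, z 8-64; button on top to z 67. Below: coaxial 16 mm shaft, round steel coupler 36 mm wide, z -32 to -76.5.
- coupler (a joint): How far the handle is pushed down over the coupler's shaft, in m: 0 = spring fully extended (as it stands in the holster), 0.020 = end of the stroke; half way is 0.010. Spring: 9 N before it begins to yield, then 0.45 N more per mm (18 N at the end).
- coupler_seat (a point): Point on the gun's axis inside the coupler, on the flat end of its bore, 52 mm below the collar's underside while the spring is extended; axes parallel to the gun's. Coupler on the nipple: this point meets the nipple's tip.
- coupler_mouth (a point): Centre of the coupler's open lower face, 24.5 mm below the seat. Funnel 31 mm wide narrowing to 21 mm in 7 mm; four spring jaws inside, 14 mm below the seat, yield at about 3 to 7 N along the axis (less than the handle's spring) and close behind the nipple's head in the last 6 mm before the seat.
- nipple: Greased steel grease nipple with a ball head on the swivel drum. Origin: the ball's outermost point, the tip; z points out along the nipple's axis, tilted 13 to 30 degrees from vertical, roughly towards the robot. Ball 16 mm across (centre 8 mm below the tip); neck 9 mm across; hexagonal foot 20 mm across from 26 mm below the tip. Tip about 120 mm above the bench.
- vice: Fixed vice swivel: orange foot 140 x 110 x 18 mm, two upright cheeks (60 x 12 mm, 43 mm either side of the middle, 96 mm high) holding an aluminium drum, 54 mm wide, along the vice's y at height 65 mm, clamped stiffly (8 N m). Origin: centre of the underside; the nipple leans towards the vice's -x.
- holster: Fixed upright steel tube, 60 mm outside, 44 mm inside, 90 mm high, open on top, on a 90 mm square foot. Origin: centre of the underside. The gun's collar rests on its rim and the coupler hangs inside with 4 mm play all round; lift the gun at least 80 mm to clear it.
- wrench: Bystander: loose steel wrench lying flat on the bench, about 180 mm long.
- offcut: Bystander: loose steel bar offcut 110 x 35 x 35 mm, origin under its centre.
- tub: Bystander: loose grey tub 76 mm across, 90 mm high, origin under its centre.
There are look-alikes about, which are no part of the job. There is more than one size of the vice; the job needs the smaller. Leave any yellow look-alike of the gun alone.

How it is judged:
By the outcome, as a careful person would: the job done as asked, in the order asked, and still so for the second after the job is handed in, while the arm keeps its last pose, push and grip.
It also fails if it takes over 42 s, if anything falls off the work surface, if the arm or the gripper's body presses on something with over 40 N, if the wrist force passes 120 N, or if a joint passes its speed limit or range.

## Working session

There is one attempt and no reset: what is moved stays moved. The work goes in short steps, Python scripts to look and compute and a tool call to move; the robot and the scene stay as the last step left them, time stands still between calls to the robot, and variables do not carry over. Pictures are saved under pics/ and viewed, at most 10 in all, crops included, and the job is handed in when it is done.

Besides the shell and the picture viewer there is one more tool, called after ">>>" as name(argument=value, ...), one argument or row to a line, values as JSON. step_arm: Moves the arm, as the interface text tells. Shift numbers are shares of 10 cm and turn numbers shares of 0.5 rad, none past 1 either way. Its arguments: {"type":"object","properties":{"steps":{"type":"array","items":{"type":"array"}},"force":{"type":"number"}},"required":["steps"]}

```bash
ls; mkdir -p pics; python3 - <<'E'
from rig import r
import cv2,json
for n in("scene","top","wrist"):
    print(n,r.get_calibration(n)); cv2.imwrite(f"pics/{n}0.png",r.snapshot(n)[:,:,::-1])
print(r.get_state())
E
```

```text
pics
scene {'camera_matrix': array([[408.8075412 ,   0.        , 256.45534699],
       [  0.        , 408.8075412 , 193.61773074],
       [  0.        ,   0.        ,   1.        ]]), 'position': array([ 1.4226848 , -0.09858474,  1.18051268]), 'attitude': array([ 0.70316733,  0.6280117 , -0.2170509 , -0.25307294])}
top {'camera_matrix': array([[467.40779094,   0.        , 257.61847162],
       [  0.        , 467.40779094, 187.41947769],
       [  0.        ,   0.        ,   1.        ]]), 'position': array([0.44362635, 0.01906461, 1.52104565]), 'attitude': array([ 0.70821309, -0.70438597,  0.03571807, -0.03160455])}
wrist {'camera_matrix': array([[297.31863964,   0.        , 255.25107446],
       [  0.        , 297.31863964, 190.99133762],
       [  0.        ,   0.        ,   1.        ]]), 'tool_from_camera': array([[-5.75555265e-04, -9.44956539e-01, -3.27195366e-01,
         8.27828987e-02],
       [ 9.99999494e-01, -2.73743938e-04, -9.68469860e-04,
        -7.17435609e-04],
       [ 8.25594180e-04, -3.27195757e-01,  9.44956218e-01,
        -1.31465378e-01],
       [ 0.00000000e+00,  0.00000000e+00,  0.00000000e+00,
         1.00000000e+00]])}
{'time_s': 0.15, 'qpos': array([ 1.21619017,  0.57636174,  0.02482555,  1.43768667, -0.01500494,
        1.12900729, -0.0565245 ]), 'qd': array([-0.0007204 , -0.00133545, -0.00096099, -0.00221382,  0.00071111,
       -0.0009981 , -0.00028487]), 'joint_efforts': array([ 3.27149544e-03, -7.66271353e+01,  2.25289240e+00, -2.86182940e+01,
        1.57216249e-02,  9.72390175e-03,  3.34614572e-05]), 'ee_pos': array([ 0.18050893, -0.65008464,  0.24163487]), 'orientation': array([ 9.90845040e-01,  1.35002581e-01, -1.08425211e-04, -6.30290859e-04]), 'wrist_force': array([-0.3914865 , -0.10388153,  0.35297081]), 'moment': array([-0.042809  , -0.04138988,  0.01919597]), 'finger_force': 0.0, 'grip_width': 0.08530306068754345}
```

View pics/scene0.png

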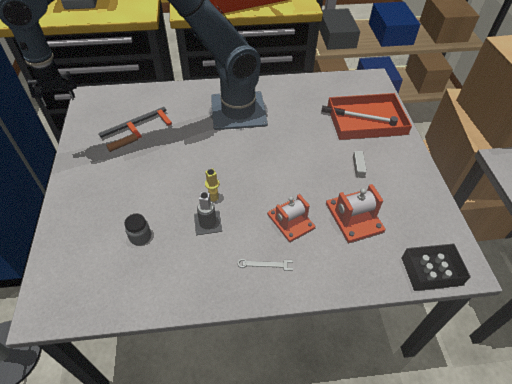

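View pics/top0.png

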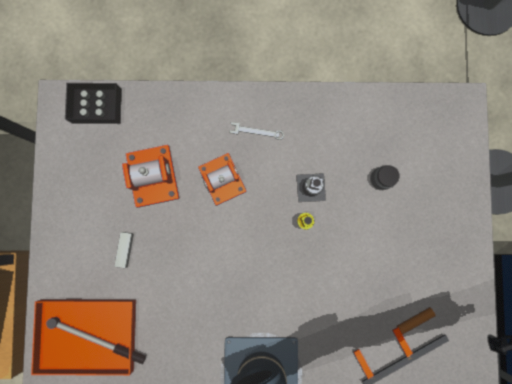

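Scene: the smaller vice is at about (291,213) in the scene view and (222,178) in the top view. The gun in its holster is at (206,205) and (314,184), with the yellow look-alike next to it at (212,183) and (305,221). The larger vice is at (358,208) and (150,176).

```bash
cat > h.py <<'E'
import numpy as np, cv2
from scipy.spatial.transform import Rotation as R
from rig import r
def cam(n, st=None):
    c=r.get_calibration(n); K=c["camera_matrix"]
    if n=="wrist":
        T=c["tool_from_camera"]; Rt=R.from_quat(st["orientation"]).as_matrix()
        return K,Rt@T[:3,:3],Rt@T[:3,3]+st["ee_pos"],True
    return K,R.from_quat(c["attitude"]).as_matrix(),c["position"],False
def ray(C,uv):
    K,A,p,fe=C; d=np.array([(uv[0]-K[0,2])/K[0,0],(uv[1]-K[1,2])/K[1,1],1.])
    if fe:
        th=np.hypot(d[0],d[1]); s=np.sin(th)/max(th,1e-9); d=np.array([d[0]*s,d[1]*s,np.cos(th)])
    return p,A@(d/np.linalg.norm(d))
def onz(C,uv,z):
    p,d=ray(C,uv); return p+d*(z-p[2])/d[2]
def proj(C,X):
    K,A,p,fe=C; d=A.T@(np.asarray(X)-p)
    if fe:
        q=np.hypot(d[0],d[1]); th=np.arctan2(q,d[2]); d=np.array([d[0]/q*th,d[1]/q*th,1])
    else: d=d/d[2]
    return K[0,0]*d[0]+K[0,2],K[1,1]*d[1]+K[1,2]
def tri(rays):
    M=np.zeros((3,3));b=np.zeros(3)
    for p,d in rays:
        P=np.eye(3)-np.outer(d,d); M+=P;b+=P@p
    X=np.linalg.solve(M,b); return X,[np.linalg.norm(np.cross(X-p,d))for p,d in rays]
E
python3 - <<'E'
from h import *
t=cv2.imread("pics/top0.png"); s=cv2.imread("pics/scene0.png")
a=cv2.resize(t[140:240,180:340],(800,500),interpolation=cv2.INTER_CUBIC)
cv2.imwrite("pics/topcrop.png",a)
b=cv2.resize(s[160:260,180:340],(800,500),interpolation=cv2.INTER_CUBIC)
cv2.imwrite("pics/scenecrop.png",b)
C=cam("top")
print("gun",onz(C,(314,184),.157),"holster",onz(C,(311,187),0),"vice",onz(C,(222,179),.018),"yellow",onz(C,(305,221),.15))
E
```

```text
gun [ 0.58499101 -0.15402204  0.157     ] holster [ 0.59133837 -0.16405928  0.        ] vice [0.61394115 0.12602714 0.018     ] yellow [ 0.4766383  -0.12784355  0.15      ]
```

View pics/topcrop.png

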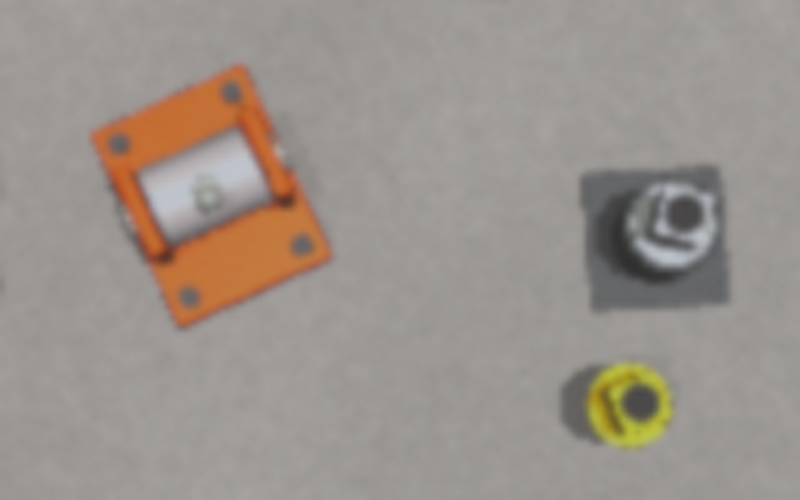

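View pics/scenecrop.png

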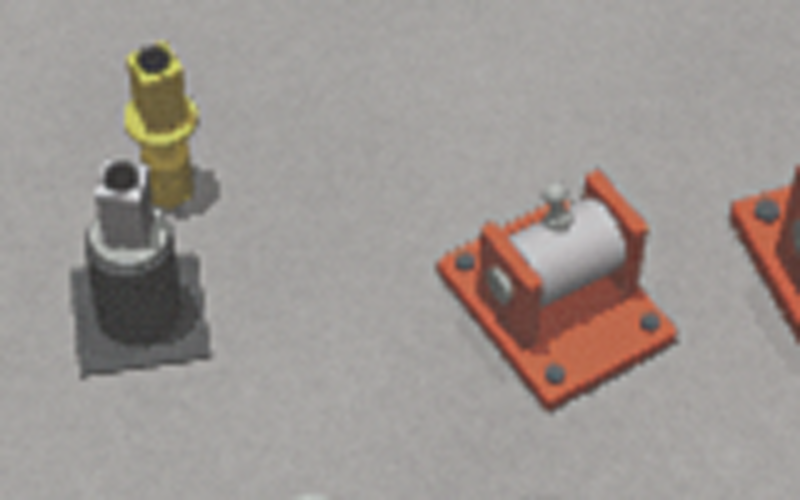

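The crops show the gun's button at crop (684,212) in the top view and (121,176) in the scene view. The nipple head is at (208,194) in the top view and (556,190) in the scene view, leaning towards the robot. The foot corners in the top crop are (243,66), (92,132), (182,328) and (330,260).

```bash
python3 - <<'E'
from h import *
np.set_printoptions(precision=4,suppress=True)
T,S=cam("top"),cam("scene")
f=lambda u,v,y0:((u+.5)/5-.5+180,(v+.5)/5-.5+y0)
print("button",tri([ray(T,f(684,212,140)),ray(S,f(121,176,160))]))
print("nip",tri([ray(T,f(208,192,140)),ray(S,f(556,189,160))]))
c=np.array([onz(T,f(*p,140),.018) for p in((243,66),(92,132),(182,328),(330,260))])
print(c,c.mean(0)); d=c[2]+c[3]-c[0]-c[1]; print("lean dir",d/np.linalg.norm(d), np.linalg.norm(d)/2,np.linalg.norm(c[0]-c[1]))
h=np.array([onz(T,f(*p,140),.01) for p in((582,177),(718,167),(728,302),(594,310))]);print("holster",h.mean(0))
E
```

```text
button (array([ 0.5908, -0.159 ,  0.1591]), [np.float64(0.001790921030434556), np.float64(0.0017909210304345262)])
nip (array([0.6051, 0.123 , 0.1254]), [np.float64(0.002189541414078397), np.float64(0.002189541414078361)])
[[0.6998 0.1069 0.018 ]
 [0.6559 0.2043 0.018 ]
 [0.529  0.1443 0.018 ]
 [0.5735 0.0494 0.018 ]] [0.6145 0.1262 0.018 ]
lean dir [-0.907  -0.4212  0.    ] 0.13958950957597746 0.10682763208879208
holster [ 0.5892 -0.1619  0.01  ]
```

>>> step_arm(
  steps=[
    [1,[0.43,-0.3,0],[0,0,0]],
    [1,[0.86,-0.61,0],[0,0,0]],
    [1,[0.86,-0.61,0],[0,0,0]],
  ],
)

```text
time_s: 0.45
ee_pos: [0.2528, -0.5635, 0.2422]
orientation: [0.99, 0.139, 0.002, -0.002]
wrist_force: [0.1, 1.5, 0.4]
grip_width: 0.0855
finger_force: 0.0
```

>>> step_arm(
  steps=[
    [1,[0.4,-0.28,0],[0,0,0]],
    [1,[0.8,-0.56,0],[0,0,0]],
    [1,[1,-0.68,0],[0,0,0]],
  ],
)

```text
time_s: 0.75
ee_pos: [0.3284, -0.4725, 0.2422]
orientation: [0.991, 0.137, 0.001, -0.001]
wrist_force: [-0.4, 0.3, 0.1]
grip_width: 0.0858
finger_force: 0.0
```

>>> step_arm(
  steps=[
    [1,[0.4,-0.28,0],[0,0,0]],
    [1,[0.8,-0.56,0],[0,0,0]],
    [1,[1,-0.68,0],[0,0,0]],
  ],
)

```text
time_s: 1.05
ee_pos: [0.4064, -0.3799, 0.2423]
orientation: [0.991, 0.137, 0.001, -0.001]
wrist_force: [0.1, 0.1, 0.5]
grip_width: 0.0855
finger_force: 0.0
```

>>> step_arm(
  steps=[
    [1,[0.4,-0.28,0],[0,0,0]],
    [1,[0.8,-0.56,0],[0,0,0]],
    [1,[1,-0.68,0],[0,0,0]],
  ],
)

```text
time_s: 1.35
ee_pos: [0.4844, -0.2873, 0.2422]
orientation: [0.99, 0.138, 0.001, -0.001]
wrist_force: [0.2, -0.1, -0.8]
grip_width: 0.0852
finger_force: 0.0
```

>>> step_arm(
  steps=[
    [1,[0.4,-0.28,0],[0,0,0]],
    [1,[0.8,-0.56,0],[0,0,0]],
    [1,[1,-0.68,0],[0,0,0]],
  ],
)

```text
time_s: 1.65
ee_pos: [0.5624, -0.1946, 0.2421]
orientation: [0.99, 0.138, 0.001, -0.001]
wrist_force: [0.1, 0.5, -0.1]
grip_width: 0.0851
finger_force: 0.0
```

>>> step_arm(
  steps=[
    [1,[0.2,-0.15,0],[0,0,0]],
    [1,[0.41,-0.3,0],[0,0,0]],
    [1,[0.41,-0.3,0],[0,0,0]],
    [1,[0.41,-0.3,0],[0,0,0]],
  ],
)

```text
time_s: 2.05
ee_pos: [0.5913, -0.1593, 0.2419]
orientation: [0.991, 0.136, -0.0, -0.0]
wrist_force: [-0.3, -0.7, 0.7]
grip_width: 0.0856
finger_force: 0.0
```

```bash
python3 - <<'E'
from h import *
st=r.get_state(); print(st["ee_pos"],st["orientation"],st["time_s"],st["qpos"],st["qd"])
im=r.snapshot("wrist")[:,:,::-1]; cv2.imwrite("pics/w1.png",im)
np.savez("w1.npz",ee_pos=st["ee_pos"],orientation=st["orientation"])
cv2.imwrite("pics/w1b.png",cv2.resize(im,(768,576),interpolation=cv2.INTER_CUBIC))
C=cam("wrist",st); print(proj(C,(.5908,-.159,.157)),proj(C,(.605,.123,.12)))
E
```

```text
[ 0.59127247 -0.15930078  0.24194298] [ 9.90756485e-01  1.35651958e-01 -3.61602784e-04 -5.15754751e-05] 2.05 [ 0.22832393  0.48099898 -0.0652812   1.61058837  0.03490285  1.05186275
 -1.14555829] [ 0.02497109 -0.00982299  0.0208224   0.01217273  0.00406983 -0.00081612
  0.0045284 ]
(np.float64(255.94912570501538), np.float64(200.88845060259223)) (np.float64(9.793861192917348), np.float64(109.35492497263462))
```

View pics/w1b.png

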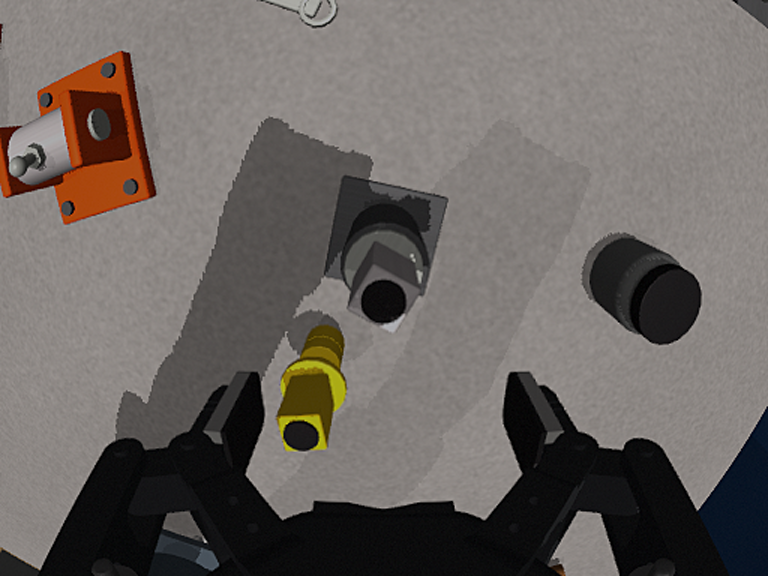

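The wrist view shows the button at (384,301), which is (256,200.7) unscaled and matches the prediction. The grip top's left, bottom and right corners are at about (348,304), (393,331) and (420,288), so the grip is turned relative to the tool. The nipple is at (20,165).

```bash
python3 - <<'E'
from h import *
np.set_printoptions(precision=4,suppress=True)
st=dict(np.load("w1.npz")); C=cam("wrist",st)
im=cv2.imread("pics/w1.png")
k=cv2.cvtColor(im,cv2.COLOR_BGR2GRAY)[160:224,226:286]
for row in k[::3,::2]: print(' '.join('%3d'%v for v in row))
P=[onz(C,((u+.5)/1.5-.5,(v+.5)/1.5-.5),.154) for u,v in((348,304),(393,331),(420,288))]
A=R.from_quat(st["orientation"]).as_matrix()
for a,b in((0,1),(1,2),(0,2)):
    d=A.T@(P[b]-P[a]); print(np.linalg.norm(d),np.degrees(np.arctan2(d[1],d[0])))
print("center",(P[0]+P[2])/2)
E
```

```text
45  45  45  23  35  37  63  89  86  85  86  86  77  83  86  88  84  84  86  84  84  86  88  79  44  35  39  26  62  78
 43  44  25  34  43  86  86  86  85  86  88  46  57  56  55  72  85  85  84  83  86  87  85  86  85  74  33  38  26  75
 43  40  36  39  87  85  86  84  86  88  53  46  57  57  57  56  55  58  78  88  87  86  85  83  86  90  63  34  34  59
 86  21  33  85  85  87  84  86  86  62  45  50  56  57  57  57  56  56  56  53  67  84  85  81 145  77  88  48  34  34
 84  29  55  86  86  84  86  86  74  45  47  52  58  58  57  57  57  57  55  55  55  57  55  69  96 125  86  80  32  33
 82  28  83  86  84  85  86  78  44  46  47  50  54  57  57  56  57  59  57  57  56  57  56  57  52  67  85  88  29  33
 80  29  88  83  85  85  84  42  47  47  49  92  95  85  64  54  58  59  58  56  57  58  58  57  59  59  86  82  72  68
 81  35 107 103 104 104  40  47  47  47  88  99  98  99  96  93  82  62  56  57  57  59  57  58  57  48 166 133  59  65
 78  49  78 104 103  46  46  48  46  88  98  97  97 100 102 102 101  97  92  75  54  57  59  59  58  55 121 154  67  55
141 117  44 107  99  
[... 987 characters left out ...]
 15  14  11   8  19  20  23  25 114 177 129 139 138 135 121 129 129 127
128 125 128 128 128 131 125 127 136 119  94  76  17   5   6   0   0  41 112 172 172 127 134 136 139 132 124 127 124 122
130 119 124 129 130 128 126 126 122 127 126 141 137 116 153 183 176 173 172 172 113 138 140 138 140 125 124 123 121 122
 64 131 129 129 129 132 132 132 128 130 133 142 139 137 135 132 143 174 173 120 138 140 141 138 128 123 128 130 127 123
 54  86 128 127 132 128 123 119 123 130 125 129 138 133 137 138 135 136 138 136 135 137 137 139 125 127 128 130 128 129
0.02860616993625945 123.26028960287759
0.028314591328304772 29.46961037989308
0.03889642351662304 76.67854328961867
center [ 0.5926 -0.1583  0.154 ]
```

```bash
python3 - <<'E'
from h import *
np.set_printoptions(precision=4,suppress=True)
st=dict(np.load("w1.npz")); C=cam("wrist",st); A=R.from_quat(st["orientation"]).as_matrix()
im=cv2.imread("pics/w1.png")
g=cv2.cvtColor(im,cv2.COLOR_BGR2GRAY)
# button blob + top face corners
m=(g[170:215,235:280]<25).astype(np.uint8); n,l,s,c=cv2.connectedComponentsWithStats(m); i=1+np.argmax(s[1:,4]); print("button",s[i],c[i]+[235,170],onz(C,c[i]+[235,170],.157))
P=[onz(C,p,.154) for p in((247.5,177),(278.5,193.5),(262,220.5),(231.5,203))]
for a in range(4):
    d=A.T@(P[(a+1)%4]-P[a]); print(np.linalg.norm(d),np.degrees(np.arctan2(d[1],d[0])))
print(np.mean(P,0))
E
```

```text
button [  6  17  29  28 652] [255.0706 200.4785] [ 0.5909 -0.1582  0.157 ]
0.02770026842872198 119.11981227260793
0.026545227276146537 -151.21861049103956
0.02872362879951585 -57.90392396472454
0.025067041451958167 31.012317580773903
[ 0.5911 -0.158   0.154 ]
```

>>> step_arm(
  steps=[
    [1,[0,0,0.1],[0,0,0.25]],
    [1,[0,0,0.2],[0,0,0.5]],
    [1,[0,0,0.2],[0,0,0.75]],
    [1,[0,0,0.2],[0,0,1]],
    [1,[0,0,0.2],[0,0,1]],
  ],
)

```text
time_s: 2.6
ee_pos: [0.5906, -0.1609, 0.2223]
orientation: [0.993, -0.116, -0.0, 0.0]
wrist_force: [-0.4, 1.3, 0.3]
grip_width: 0.0854
finger_force: 0.0
```

>>> step_arm(
  steps=[
    [1,[0,0,0.2],[0,0,0.06]],
    [1,[0,0,0.4],[0,0,0.06]],
    [1,[0,0,0.6],[0,0,0.06]],
    [1,[0,0,0.8],[0,0,0.06]],
    [1,[0,0,0.8],[0,0,0.06]],
  ],
)

```text
time_s: 3.1
ee_pos: [0.5894, -0.1601, 0.14]
orientation: [0.992, -0.128, -0.002, -0.0]
wrist_force: [0.1, 0.1, 0.2]
grip_width: 0.0852
finger_force: 0.0
```

```bash
python3 - <<'E'
from h import *
st=r.get_state(); A=R.from_quat(st["orientation"]).as_matrix()
print(st["ee_pos"],A, A.T@(np.array([.5908,-.1587,.118])-st["ee_pos"]),st["wrist_force"])
E
```

```text
[ 0.58935709 -0.16006562  0.14002725] [[ 9.67221684e-01 -2.53894422e-01 -4.45373626e-03]
 [-2.53893693e-01 -9.67231848e-01  7.37619675e-04]
 [-4.49507308e-03  4.17333803e-04 -9.99989810e-01]] [ 0.0011479  -0.00169641  0.0220216 ] [0.11867973 0.09283069 0.24488463]
```

>>> step_arm(
  steps=[
    [1,[0.01,-0.02,0.12],[0,0,0]],
    [1,[0.01,-0.02,0.22],[0,0,0]],
    [1,[0.01,-0.02,0.22],[0,0,0]],
  ],
  force=40,
)

```text
time_s: 3.4
ee_pos: [0.5922, -0.1578, 0.1193]
orientation: [0.992, -0.129, -0.001, -0.0]
wrist_force: [-0.5, 1.1, -0.3]
grip_width: 0.0856
finger_force: 0.0
```

>>> step_arm(
  steps=[
    [0.3,[0,0,0],[0,0,0]],
    [0.3,[0,0,0],[0,0,0]],
    [0.2,[0,0,0],[0,0,0]],
    [0,[0,0,0],[0,0,0]],
    [0,[0,0,0],[0,0,0]],
  ],
)

```text
time_s: 3.9
ee_pos: [0.5929, -0.1582, 0.1208]
orientation: [0.992, -0.129, 0.0, 0.0]
wrist_force: [-1.0, -0.1, 4.3]
grip_width: 0.0294
finger_force: 43.8
```

>>> step_arm(
  steps=[
    [0,[0,0,0],[0,0,0]],
    [0,[0,0,0],[0,0,0]],
    [0,[0,0,0],[0,0,0]],
  ],
  force=90,
)

```text
time_s: 4.2
ee_pos: [0.5929, -0.1582, 0.1209]
orientation: [0.992, -0.129, 0.0, 0.0]
wrist_force: [-1.5, 0.1, 5.5]
grip_width: 0.0295
finger_force: 88.3
```

>>> step_arm(
  steps=[
    [0,[0,0,-0.15],[0,0,0]],
    [0,[0,0,-0.4],[0,0,0]],
    [0,[0,0,-0.7],[0,0,0]],
    [0,[0,0,-1],[0,0,0]],
    [0,[0,0,-1],[0,0,0]],
  ],
)

```text
time_s: 4.7
ee_pos: [0.5944, -0.1584, 0.2238]
orientation: [0.992, -0.129, 0.003, 0.0]
wrist_force: [0.3, -0.9, -4.8]
grip_width: 0.0295
finger_force: 90.1
```

>>> step_arm(
  steps=[
    [0,[0,0,-0.3],[0,0,0]],
    [0,[0,0,-0.6],[0,0,0]],
    [0,[0,0,-0.7],[0,0,0]],
    [0,[0,0,-0.7],[0,0,0]],
  ],
)

```text
time_s: 5.1
ee_pos: [0.593, -0.158, 0.2903]
orientation: [0.992, -0.129, 0.0, -0.0]
wrist_force: [-0.0, -0.1, -4.3]
grip_width: 0.0294
finger_force: 90.1
```

```bash
python3 - <<'E'
from h import *
np.set_printoptions(precision=4,suppress=True)
st=r.get_state(); print(st)
im=r.snapshot("wrist")[:,:,::-1]; cv2.imwrite("pics/w2.png",im)
np.savez("w2.npz",ee_pos=st["ee_pos"],orientation=st["orientation"])
cv2.imwrite("pics/w2b.png",cv2.resize(im,(768,576),interpolation=cv2.INTER_CUBIC))
E
```

```text
{'time_s': 5.1, 'qpos': array([ 0.1314,  0.4466,  0.0823,  1.5389, -0.0389,  1.1567, -1.6085]), 'qd': array([ 0.0014,  0.0267, -0.0025,  0.0461, -0.002 , -0.0266, -0.0001]), 'joint_efforts': array([ -0.07  , -71.107 ,   2.7418, -31.564 ,   0.018 ,   0.5626,
        -0.0113]), 'ee_pos': array([ 0.593 , -0.158 ,  0.2903]), 'orientation': array([ 0.9916, -0.1292,  0.0005, -0.    ]), 'wrist_force': array([-0.0056, -0.0525, -4.3101]), 'moment': array([-0.0254, -0.0034, -0.0046]), 'finger_force': 90.14967083930969, 'grip_width': 0.02940636463065738}
```

View pics/w2b.png

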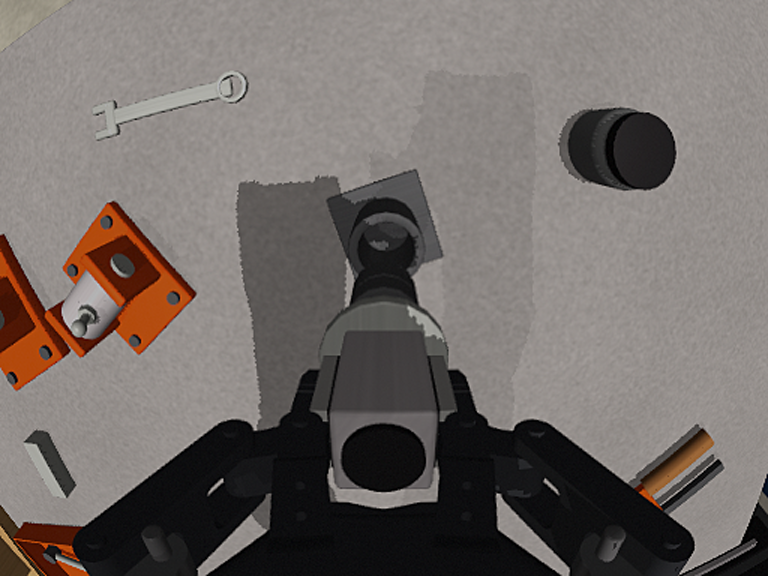

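The gun is held squarely and is clear of the holster. The button is at (384,457), and the nipple ball is at (79,328) with its hex foot at (88,312).

```bash
python3 - <<'E'
from h import *
np.set_printoptions(precision=4,suppress=True)
for i,(x,y,w,h_) in ((1,(0,90,50,50)),(2,(40,195,50,50))):
    im=cv2.imread(f"pics/w{i}.png")[y:y+h_,x:x+w]; cv2.imwrite(f"/tmp/c{i}.png",im)
t=cv2.imread("pics/top0.png")[164:194,206:246]; s=cv2.imread("pics/scene0.png")[188:218,270:310]
z=lambda a,w,h:cv2.resize(a,(w,h),interpolation=cv2.INTER_CUBIC)
a=np.vstack([np.hstack([z(cv2.imread("/tmp/c1.png"),300,300),z(cv2.imread("/tmp/c2.png"),300,300)]),
 np.hstack([z(t,300,225),z(s,300,225)])]); cv2.imwrite("pics/nip.png",a)
st=dict(np.load("w2.npz")); C=cam("wrist",st); A=R.from_quat(st["orientation"]).as_matrix()
g=cv2.cvtColor(cv2.imread("pics/w2.png"),cv2.COLOR_BGR2GRAY)[275:335,220:292]
n,l,q,c=cv2.connectedComponentsWithStats((g<30).astype(np.uint8))
k=[j for j in range(1,n) if 300<q[j,4]<3500]; 
for j in k:
    uv=c[j]+[220,275]; print(q[j],uv,A.T@(onz(C,uv,st["ee_pos"][2]+.036)-st["ee_pos"]))
print(A.T@(onz(C,(256-.2,304.5),st["ee_pos"][2]+.036)-st["ee_pos"]))
E
```

```text
[   8    8   56   45 2029] [255.2445 304.7457] [-0.0005  0.0001 -0.036 ]
[-0.0003  0.0003 -0.036 ]
```

View pics/nip.png

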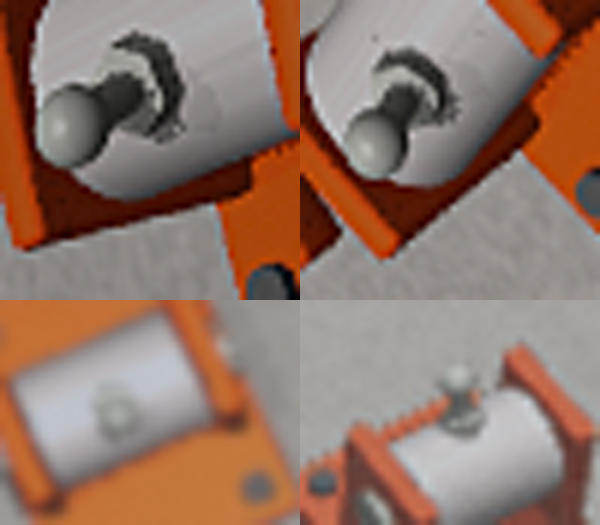

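The zoomed crops show the ball at (72,124) and (77,144) in the wrist crops, (118,112) in the top crop and (160,80) in the scene crop. The hex foot is at about (143,86), (118,80) and (163,117).

```bash
python3 - <<'E'
from h import *
np.set_printoptions(precision=4,suppress=True)
W1,W2,T,S=cam("wrist",dict(np.load("w1.npz"))),cam("wrist",dict(np.load("w2.npz"))),cam("top"),cam("scene")
b=[ray(W1,(11.6,110.25)),ray(W2,(52.4,218.6)),ray(T,(221.3,178.5)),ray(S,(290.9,198.2))]
print("ball",tri(b)); print("wr",tri(b[:2]),"fixed",tri(b[2:]))
f=lambda u,v,k,x,y:((u+.5)/k-.5+x,(v+.5)/k-.5+y)
h=[ray(W1,f(143,86,6,0,90)),ray(W2,f(118,80,6,40,195)),ray(S,f(163,117,7.5,270,188))]
print("hex",tri(h))
d=tri(b)[0]-tri(h)[0]; print("axis",d/np.linalg.norm(d),np.linalg.norm(d))
v=np.array([.6145,.1262,.065]); ld=np.array([-.907,-.4212,0]); 
e=tri(b)[0]-v; print("in vice: lean",e@ld,"side",e@np.array([.4212,-.907,0]),"z",e[2],"tilt",np.degrees(np.arctan2(e@ld,e[2])))
# foot from wrist image 2 via orange corners
for nme,C,pts in(("w2",W2,((113,203),(195,294),(133,388),(48,311))),("w1",W1,((122,52),(156,196),(66,222)))):
    print(nme,*[onz(C,((u+.5)/1.5-.5,(v_+.5)/1.5-.5),.018)[:2] for u,v_ in pts])
E
```

```text
ball (array([0.6034, 0.1233, 0.1169]), [np.float64(0.001043013741418428), np.float64(0.0006304490807842485), np.float64(0.0023241329475755536), np.float64(0.003440385476202195)])
wr (array([0.5978, 0.1449, 0.0942]), [np.float64(0.00016491489640699478), np.float64(0.0001649148964069305)]) fixed (array([0.6043, 0.1235, 0.12  ]), [np.float64(0.002603440589917783), np.float64(0.0026034405899178084)])
hex (array([0.6071, 0.1279, 0.0913]), [np.float64(0.0008231873648483671), np.float64(0.0024902191187146593), np.float64(0.003289579746730069)])
axis [-0.1409 -0.1742  0.9746] 0.026263573388379185
in vice: lean 0.011291037446503706 side -0.0020356899833276288 z 0.05187192098112346 tilt 12.28010092666083
w2 [0.698  0.1032] [0.5798 0.0454] [0.4905 0.1809] [0.6126 0.2608]
w1 [0.6997 0.1075] [0.5795 0.043 ] [0.5334 0.1447]
```

```bash
cat >> h.py <<'E'
def toolR(tilt,yaw):  # tool z = -nipple axis, tool x horizontal heading yaw (deg); axis leans opposite to heading
    t,y=np.radians([tilt,yaw]); z=np.array([np.sin(t)*np.cos(y),np.sin(t)*np.sin(y),-np.cos(t)])
    yy=np.array([np.sin(y),-np.cos(y),0]); return np.column_stack([np.cross(yy,z),yy,z])
def rel(p,Rt):
    st=r.get_state(); A=R.from_quat(st["orientation"]).as_matrix()
    print("t",st["time_s"],"shift",np.round(A.T@(p-st["ee_pos"])*10,3),"turn",np.round(R.from_matrix(A.T@Rt).as_rotvec()*2,3))
E
python3 - <<'E'
from h import *
Rt=toolR(16,24.9); ball=np.array([.6035,.1235,.115]); p=ball-Rt@np.array([.04,0,.15]); print(p)
rel(p,Rt)
E
```

```text
[0.53112145 0.089903   0.24816376]
t 5.15 shift [-1.226 -2.237  0.41 ] turn [ 0.193  0.538 -1.378]
```

>>> step_arm(
  steps=[
    [0,[-0.15,-0.3,0],[0.02,0.05,-0.2]],
    [0,[-0.3,-0.6,0],[0.05,0.13,-0.4]],
    [0,[-0.45,-0.9,0],[0.08,0.2,-0.6]],
    [0,[-0.5,-1,0],[0.1,0.27,-0.7]],
    [0,[-0.5,-1,0],[0.1,0.27,-0.7]],
  ],
)

```text
time_s: 5.65
ee_pos: [0.5679, -0.0464, 0.2883]
orientation: [0.996, 0.048, 0.068, -0.017]
wrist_force: [0.3, -0.9, -3.8]
grip_width: 0.0292
finger_force: 90.3
```

```bash
python3 - <<'E'
from h import *
Rt=toolR(16,24.9); ball=np.array([.6035,.1235,.115]); p=ball-Rt@np.array([.04,0,.15])
rel(p,Rt)
E
```

```text
t 5.65 shift [-0.292 -1.381  0.402] turn [ 0.088  0.271 -0.672]
```

>>> step_arm(
  steps=[
    [0,[-0.1,-0.3,0],[0.03,0.08,-0.2]],
    [0,[-0.15,-0.6,0.05],[0.06,0.18,-0.4]],
    [0,[-0.2,-0.9,0.1],[0.09,0.27,-0.67]],
    [0,[-0.2,-0.9,0.1],[0.09,0.27,-0.67]],
    [0,[-0.2,-0.9,0.1],[0.09,0.27,-0.67]],
  ],
)

```text
time_s: 6.15
ee_pos: [0.5427, 0.0388, 0.2786]
orientation: [0.968, 0.21, 0.136, -0.029]
wrist_force: [0.4, -0.7, -4.3]
grip_width: 0.029
finger_force: 90.8
```

```bash
python3 - <<'E'
from h import *
Rt=toolR(16,24.9); ball=np.array([.6035,.1235,.115]); p=ball-Rt@np.array([.04,0,.15])
rel(p,Rt)
E
```

```text
t 6.15 shift [ 0.019 -0.513  0.321] turn [ 0.004  0.002 -0.013]
```

```bash
cat >> h.py <<'E'
def shot(n):
    st=r.get_state(); im=r.snapshot("wrist")[:,:,::-1]; cv2.imwrite(f"pics/{n}.png",im); np.savez(f"{n}.npz",ee_pos=st["ee_pos"],orientation=st["orientation"])
    print(n,st["time_s"],st["qd"].round(3)); return st,im
E
python3 -c "
from h import *
shot('w3')"
```

```text
w3 6.15 [ 0.007  0.005  0.024 -0.027  0.004  0.005 -0.006]
```

>>> step_arm(
  steps=[
    [0,[0,-0.25,0.15],[0,0,0]],
    [0,[0.02,-0.51,0.32],[0,0,-0.01]],
    [0,[0.02,-0.51,0.32],[0,0,-0.01]],
    [0,[0.02,-0.51,0.32],[0,0,-0.01]],
  ],
)

```text
time_s: 6.6
ee_pos: [0.5322, 0.09, 0.2489]
orientation: [0.967, 0.213, 0.136, -0.029]
wrist_force: [-0.9, -0.7, -3.4]
grip_width: 0.0291
finger_force: 91.1
```

```bash
python3 -c "
from h import *
st,im=shot('w4')
C=cam('wrist',st)
uv=proj(C,(.6035,.1235,.115)); print('w4',uv)
a=dict(np.load('w3.npz')); uv3=proj(cam('wrist',a),(.6035,.1235,.115)); print('w3',uv3)
def crop(i,uv,s=75):
    x=int(np.clip(uv[0]-s//2,0,512-s));y=int(np.clip(uv[1]-s//2,0,384-s)); print(x,y)
    return cv2.resize(i[y:y+s,x:x+s],(400,400),interpolation=cv2.INTER_CUBIC)
cv2.imwrite('pics/n34.png',np.hstack([crop(cv2.imread('pics/w3.png'),uv3),crop(im,uv)]))
"
```

```text
w4 6.6 [ 0.021 -0.013  0.013 -0.012 -0.002  0.002  0.009]
w4 (np.float64(255.70576870814898), np.float64(138.0690731198238))
w3 (np.float64(207.77931795714028), np.float64(131.0097412044371))
170 94
218 101
```

View pics/n34.png

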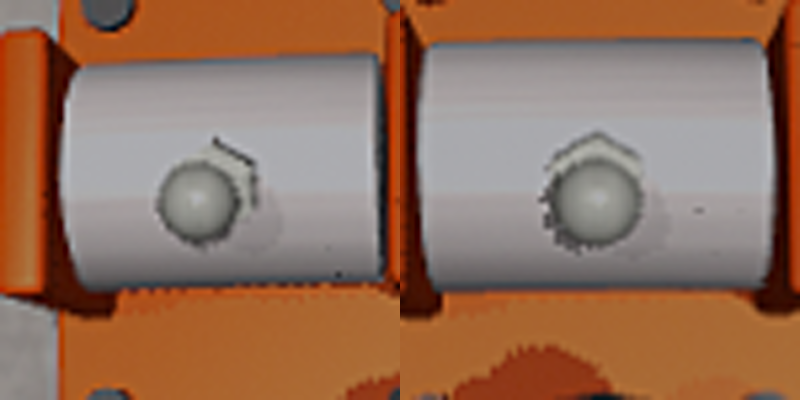

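Ball at (198,202) in the left crop and (597,202) in the right crop, about 1 px from prediction. The hex's upper vertex is at (597,132). The drum's upper and lower edges are at rows 42 and 290 of the right crop, and the nipple is centred between the cheeks.

```bash
python3 - <<'E'
from h import *
np.set_printoptions(precision=4,suppress=True)
W3,W4=[cam("wrist",dict(np.load(f"w{i}.npz"))) for i in(3,4)]
f=lambda u,v,x,y:((u+.5)/5.3333-.5+x,(v+.5)/5.3333-.5+y)
T,S=cam("top"),cam("scene"); W2=cam("wrist",dict(np.load("w2.npz")))
b4=f(197,202,218,101);b3=f(198,202,170,94)
B,e=tri([ray(W3,b3),ray(W4,b4),ray(T,(221.3,178.5)),ray(S,(290.9,198.2)),ray(W2,(52.4,218.6))]); print(B,e)
B2=onz(W4,b4,.114);print("w4@.114",B2,onz(W3,b3,.114))
p,d=ray(W4,b4); print("dist",np.linalg.norm(B-p),"from size",.016/(87/5.333/297.3))
# drum axis
du=ray(W4,f(197,42,218,101))[1];dl=ray(W4,f(197,290,218,101))[1]
m=(du+dl);m/=np.linalg.norm(m); half=np.arccos(du@dl)/2
D=p+m*(.065-p[2])/m[2]; print("drum pt",D,"half-angle dist",.027/np.sin(half),np.linalg.norm(D-p))
for BB in(B,B2):
    e=BB-D; print("lean",e@[-.907,-.4212,0],"z",e[2],"tilt",np.degrees(np.arctan2(e@[-.907,-.4212,0],e[2])))
    for t in range(10,30,2):
        Rt=toolR(t,24.9); V=BB+Rt@[.01155,0,.018]; print(t,np.round(proj(W4,V),1),end=';')
    print("want",np.round(f(197,132,218,101),1))
E
```

```text
[0.6032 0.1238 0.1177] [np.float64(0.0007787166117223778), np.float64(0.0009016241215264779), np.float64(0.0029261232898230172), np.float64(0.0026876468083196926), np.float64(0.0007576615760138617)]
w4@.114 [0.6028 0.1244 0.114 ] [0.6027 0.1246 0.114 ]
dist 0.2830764023864598 from size 0.2915863724137931
drum pt [0.6153 0.1302 0.065 ] half-angle dist 0.34562358536423454 0.3371316266825366
lean 0.013645975809986471 z 0.05269273700015896 tilt 14.51906480427931
10 [255.2 125.6];12 [255.2 125. ];14 [255.2 124.4];16 [255.2 123.8];18 [255.2 123.2];20 [255.2 122.7];22 [255.2 122.1];24 [255.2 121.6];26 [255.2 121.1];28 [255.2 120.6];want [254.5 125.3]
lean 0.013771704627136686 z 0.04899999999999999 tilt 15.698294051409345
10 [254.5 126.3];12 [254.5 125.7];14 [254.5 125.1];16 [254.5 124.5];18 [254.5 124. ];20 [254.5 123.4];22 [254.5 122.9];24 [254.5 122.4];26 [254.5 121.9];28 [254.5 121.4];want [254.5 125.3]
```

```bash
cat > tgt.py <<'E'
from h import *
import sys
B=np.array([.6029,.1242,.115]); Rt=toolR(14.5,24.9)
def tgt(gap): return B-Rt@np.array([-.0004,0,.091+gap])  # gap: seat to tip
if __name__=="__main__":
    st=r.get_state(); rel(tgt(float(sys.argv[1])),Rt)
    q=Rt.T@(st["ee_pos"]-B); print("off axis mm",(q+[-.0004,0,0])[:2]*1000,"gap",(-q[2]-.091)*1000,"F tool",Rt.T@st["wrist_force"],"M",Rt.T@st["moment"],"grip",st["grip_width"])
E
python3 tgt.py 0.06
```

```text
t 6.65 shift [ 0.427 -0.02  -0.001] turn [ 0.006 -0.055 -0.002]
off axis mm [-42.70064268   1.97424225] gap 58.75859298840244 F tool [-0.67331927  0.19708024  3.66799379] M [ 0.00168661 -0.58805368  0.00633326] grip 0.02922169418346487
```

>>> step_arm(
  steps=[
    [0,[0.2,-0.02,0],[0,-0.05,0]],
    [0,[0.4,-0.02,0],[0,-0.05,0]],
    [0,[0.43,-0.02,0],[0,-0.05,0]],
    [0,[0.43,-0.02,0],[0,-0.05,0]],
  ],
)

```text
time_s: 7.05
ee_pos: [0.5693, 0.1086, 0.2617]
orientation: [0.969, 0.213, 0.125, -0.026]
wrist_force: [-0.3, -0.5, -4.6]
grip_width: 0.0288
finger_force: 91.2
```

```bash
python3 tgt.py 0.03; python3 -c "
from h import *
st,im=shot('w5')
s=r.snapshot('scene')[:,:,::-1];t=r.snapshot('top')[:,:,::-1]
z=lambda a:cv2.resize(a,(400,300),interpolation=cv2.INTER_CUBIC)
uv=proj(cam('wrist',st),(.6029,.1242,.115));print(uv)
cv2.imwrite('pics/v5.png',np.vstack([np.hstack([z(im[85:205,175:335]),z(s[130:220,240:360])]),np.hstack([z(t[130:220,160:280]),z(im)])]))
"
```

```text
t 7.05 shift [-0.006 -0.001  0.303] turn [ 0.006 -0.007 -0.002]
off axis mm [ 0.4786344  -0.01491311] gap 60.26948876677865 F tool [-1.61927575  0.35211736  4.34134558] M [-0.02583272 -0.60062723  0.01265921] grip 0.02883180797135259
w5 7.05 [ 0.003 -0.012 -0.001  0.04  -0.    -0.002  0.003]
(np.float64(256.0378973659531), np.float64(178.0101326288352))
```

View pics/v5.png

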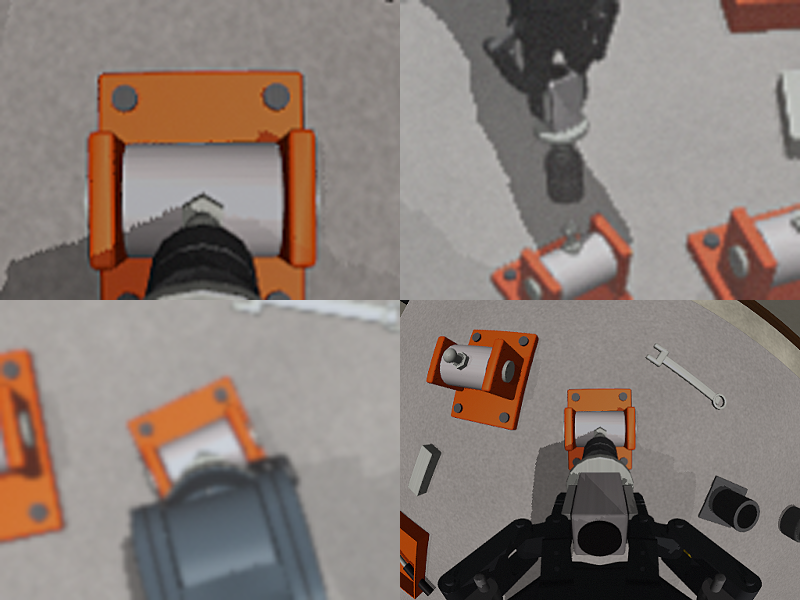

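The coupler points at the nipple in every view. In the scene crop the axis runs from (563,130) through (566,195) to the ball at (570,237), and in the wrist crop the hex tip at (202,198) is centred over the coupler. Descending.

>>> step_arm(
  steps=[
    [0,[0,0,0.1],[0,0,0]],
    [0,[0,0,0.2],[0,0,0]],
    [0,[-0.01,0,0.3],[0,0,0]],
    [0,[-0.01,0,0.32],[0,0,0]],
    [0,[-0.01,0,0.32],[0,0,0]],
  ],
)

```text
time_s: 7.7
ee_pos: [0.5747, 0.1127, 0.2295]
orientation: [0.968, 0.214, 0.124, -0.026]
wrist_force: [0.5, 0.4, -4.3]
grip_width: 0.0291
finger_force: 91.1
```

```bash
python3 tgt.py 0.0
```

```text
t 7.7 shift [0.011 0.014 0.274] turn [ 0.004 -0.004  0.002]
off axis mm [-1.19038612 -1.47654159] gap 27.434947217409857 F tool [-0.46692218 -0.16641237  4.32498699] M [-0.01653744 -0.49295694  0.03927842] grip 0.029097813227391738
```

>>> step_arm(
  steps=[
    [0,[0,0,0.02],[0,0,0]],
    [0,[0,0,0.04],[0,0,0]],
    [0,[0,0,0.06],[0,0,0]],
    [0,[0,0,0.08],[0,0,0]],
    [0,[0,0,0.1],[0,0,0]],
  ],
)

```text
time_s: 8.2
ee_pos: [0.5774, 0.1138, 0.2207]
orientation: [0.968, 0.214, 0.125, -0.026]
wrist_force: [0.1, -0.2, -5.2]
grip_width: 0.0292
finger_force: 91.1
```

```bash
python3 tgt.py 0.0
```

```text
t 8.2 shift [0.005 0.012 0.182] turn [ 0.005 -0.007  0.002]
off axis mm [-0.5518557 -1.268775 ] gap 18.18871354529615 F tool [-1.32740037  0.20198763  5.01269731] M [ 0.02296861 -0.55284456  0.02737245] grip 0.029196708868401856
```

>>> step_arm(
  steps=[
    [0,[0,0.012,0.02],[0,0,0]],
    [0,[0,0.012,0.04],[0,0,0]],
    [0,[0,0.012,0.06],[0,0,0]],
    [0,[0,0.012,0.06],[0,0,0]],
  ],
)

```text
time_s: 8.6
ee_pos: [0.5801, 0.1135, 0.2153]
orientation: [0.968, 0.214, 0.126, -0.026]
wrist_force: [1.5, 0.1, -2.1]
grip_width: 0.0294
finger_force: 91.5
```

```bash
python3 tgt.py 0.0
```

```text
t 8.6 shift [-0.004 -0.002  0.124] turn [ 0.005 -0.01   0.001]
off axis mm [0.28904836 0.12729425] gap 12.420459521121725 F tool [0.84246955 0.5631949  2.33668827] M [-0.23195367  0.17556338  0.02817797] grip 0.02936882512901816
```

>>> step_arm(
  steps=[
    [0,[0,0,0.01],[0,0,0]],
    [0,[0,0,0.02],[0,0,0]],
    [0,[0,0,0.03],[0,0,0]],
    [0,[0,0,0.03],[0,0,0]],
  ],
)

```text
time_s: 9.0
ee_pos: [0.5804, 0.1137, 0.2124]
orientation: [0.968, 0.214, 0.126, -0.026]
wrist_force: [2.2, -0.4, 0.1]
grip_width: 0.0292
finger_force: 91.8
```

```bash
python3 tgt.py 0.0
```

```text
t 9.0 shift [-0.    -0.001  0.095] turn [ 0.005 -0.009  0.001]
off axis mm [-0.02464097  0.05355765] gap 9.52081554656231 F tool [1.77050533 1.31171936 0.35513939] M [-0.22245945  0.39646805 -0.01191023] grip 0.029158223098192836
```

>>> step_arm(
  steps=[
    [0,[0.012,0.003,0],[0,0,0]],
    [0,[0.012,0.003,0.01],[0,0,0]],
    [0,[0.012,0.003,0.02],[0,0,0]],
    [0,[0.012,0.003,0.02],[0,0,0]],
  ],
)

```text
time_s: 9.4
ee_pos: [0.5815, 0.114, 0.2099]
orientation: [0.968, 0.214, 0.125, -0.026]
wrist_force: [3.0, 1.5, -3.3]
grip_width: 0.029
finger_force: 91.5
```

```bash
python3 tgt.py 0.0
```

```text
t 9.4 shift [-0.004 -0.002  0.068] turn [ 0.004 -0.006  0.002]
off axis mm [0.38472462 0.18538228] gap 6.801603681013263 F tool [ 2.3885592  -0.1312425   4.02836551] M [-0.13528088  0.28095958 -0.00176927] grip 0.02900040986339921
```

>>> step_arm(
  steps=[
    [0,[0.012,0,0.01],[0,0,0]],
    [0,[0.012,0,0.02],[0,0,0]],
    [0,[0.012,0,0.03],[0,0,0]],
    [0,[0.012,0,0.03],[0,0,0]],
  ],
)

```text
time_s: 9.8
ee_pos: [0.5828, 0.1147, 0.2069]
orientation: [0.969, 0.214, 0.124, -0.026]
wrist_force: [3.2, 1.3, -9.6]
grip_width: 0.0293
finger_force: 90.8
```

```bash
python3 tgt.py 0.0
```

```text
t 9.8 shift [-0.011 -0.002  0.035] turn [ 0.004 -0.004  0.001]
off axis mm [1.13456045 0.14854019] gap 3.5255684461170804 F tool [ 0.95694182  0.1366754  10.14299145] M [-0.17129201 -0.09437203 -0.01423151] grip 0.029284060009240904
```

>>> step_arm(
  steps=[
    [0,[0,0,0.01],[0,0,0]],
    [0,[0,0,0.02],[0,0,0]],
    [0,[0,0,0.03],[0,0,0]],
    [0,[0,0,0.04],[0,0,0]],
    [0,[0,0,0.04],[0,0,0]],
  ],
)

```text
time_s: 10.3
ee_pos: [0.584, 0.1152, 0.2034]
orientation: [0.968, 0.214, 0.125, -0.026]
wrist_force: [3.1, 0.9, -10.7]
grip_width: 0.0291
finger_force: 90.7
```

```bash
python3 tgt.py 0.0
```

```text
t 10.3 shift [-0.014 -0.002 -0.002] turn [ 0.004 -0.005  0.001]
off axis mm [1.43934255 0.22437066] gap -0.17723207018384424 F tool [ 0.35447871  0.51249176 11.16872544] M [-0.11100703 -0.32732587  0.04598203] grip 0.029094877603093382
```

>>> step_arm(
  steps=[
    [0,[0,0,0.01],[0,0,0]],
    [0,[0,0,0.02],[0,0,0]],
    [0,[0,0,0.03],[0,0,0]],
    [0,[0,0,0.03],[0,0,0]],
  ],
)

```text
time_s: 10.7
ee_pos: [0.5848, 0.1155, 0.2018]
orientation: [0.968, 0.214, 0.125, -0.026]
wrist_force: [-5.4, -2.1, 5.3]
grip_width: 0.0287
finger_force: 92.4
```

```bash
python3 tgt.py 0.0
```

```text
t 10.7 shift [-0.018 -0.003 -0.02 ] turn [ 0.005 -0.007  0.001]
off axis mm [1.84277681 0.27266575] gap -1.9702806407610185 F tool [-4.25708788 -0.36507742 -6.57979795] M [ 0.15498244 -1.44424176 -0.01982419] grip 0.028713020559293645
```

>>> step_arm(
  steps=[
    [0,[-0.008,0,0],[0,0,0]],
    [0,[-0.008,0,0.01],[0,0,0]],
    [0,[-0.008,0,0.02],[0,0,0]],
    [0,[-0.008,0,0.03],[0,0,0]],
    [0,[-0.008,0,0.03],[0,0,0]],
  ],
)

```text
time_s: 11.2
ee_pos: [0.5852, 0.1157, 0.1991]
orientation: [0.968, 0.214, 0.126, -0.026]
wrist_force: [-5.2, -1.1, 7.4]
grip_width: 0.029
finger_force: 92.5
```

```bash
python3 tgt.py 0.0
```

```text
t 11.2 shift [-0.016 -0.003 -0.047] turn [ 0.005 -0.01   0.002]
off axis mm [1.6532754  0.29660739] gap -4.6933565806056565 F tool [-3.19027324 -1.22365413 -8.42347254] M [ 0.23890162 -1.15836237  0.05864532] grip 0.02901677776116649
```

>>> step_arm(
  steps=[
    [0,[-0.006,0,0.01],[0,0,0]],
    [0,[-0.006,0,0.02],[0,0,0]],
    [0,[-0.006,0,0.03],[0,0,0]],
    [0,[-0.006,0,0.04],[0,0,0]],
    [0,[-0.006,0,0.05],[0,0,0]],
  ],
)

```text
time_s: 11.7
ee_pos: [0.5862, 0.1161, 0.1945]
orientation: [0.968, 0.214, 0.126, -0.026]
wrist_force: [-5.4, -0.1, 9.3]
grip_width: 0.029
finger_force: 92.8
```

```bash
python3 tgt.py 0.0
```

```text
t 11.7 shift [-0.014 -0.003 -0.094] turn [ 0.006 -0.012  0.002]
off axis mm [1.50256653 0.35422831] gap -9.392024655877254 F tool [ -2.42854617  -2.14802308 -10.22905297] M [ 0.25118246 -1.08719806  0.00375675] grip 0.029021624576481622
```

>>> step_arm(
  steps=[
    [0,[-0.004,0,0.01],[0,0,0]],
    [0,[-0.004,0,0.02],[0,0,0]],
    [0,[-0.004,0,0.03],[0,0,0]],
    [0,[-0.004,0,0.04],[0,0,0]],
    [0,[-0.004,0,0.05],[0,0,0]],
  ],
)

```text
time_s: 12.2
ee_pos: [0.5872, 0.1165, 0.1899]
orientation: [0.968, 0.214, 0.127, -0.026]
wrist_force: [-6.7, -1.6, 11.2]
grip_width: 0.0289
finger_force: 93.0
```

```bash
python3 tgt.py 0.0
```

```text
t 12.2 shift [-0.014 -0.003 -0.142] turn [ 0.006 -0.013  0.002]
off axis mm [1.46686693 0.34178422] gap -14.146729003523802 F tool [ -3.72349851  -1.3653986  -12.51715382] M [ 0.25732267 -1.00779873  0.02256322] grip 0.028914831632608655
```

>>> step_arm(
  steps=[
    [0,[-0.004,0.003,0.01],[0,0,0]],
    [0,[-0.004,0.003,0.015],[0,0,0]],
    [0,[-0.004,0.003,0.015],[0,0,0]],
    [0,[-0.004,0.003,0.015],[0,0,0]],
    [0,[-0.004,0.003,0.015],[0,0,0]],
  ],
)

```text
time_s: 12.7
ee_pos: [0.5875, 0.1166, 0.1885]
orientation: [0.968, 0.214, 0.127, -0.027]
wrist_force: [-6.4, -0.8, 12.1]
grip_width: 0.0293
finger_force: 93.3
```

```bash
python3 tgt.py 0.0; python3 -c "
from h import *
st,im=shot('w6')
s=r.snapshot('scene')[:,:,::-1]
s0=cv2.imread('pics/scene0.png')
z=lambda a:cv2.resize(a,(400,300),interpolation=cv2.INTER_CUBIC)
cv2.imwrite('pics/v6.png',np.vstack([np.hstack([z(im[85:205,175:335]),z(s[150:240,240:360])]),np.hstack([z(s0[150:240,240:360]),z(s)])]))
"
```

```text
t 12.7 shift [-0.012 -0.004 -0.155] turn [ 0.005 -0.014  0.002]
off axis mm [1.35374049 0.43349156] gap -15.508170004528685 F tool [ -2.87198949  -1.97128689 -13.28534233] M [ 0.46391775 -0.91403248  0.01389125] grip 0.029326332406233786
w6 12.7 [ 0.    -0.001 -0.     0.     0.001  0.     0.001]
```

View pics/v6.png

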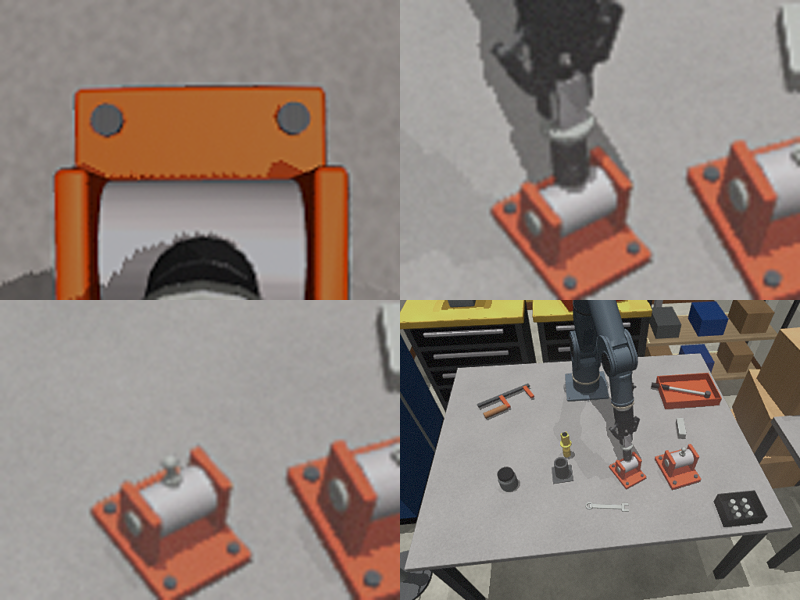

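The picture shows the coupler seated over the nipple at (575,185), with the collar at (572,130) close above it, so the handle is driven in. The vice and bystanders have not moved. The push force of about 17 N and the travel both put the stroke well past half way.

```bash
python3 -c "
from rig import r
print(r.job_done())"
```

```text
the job is handed in; nothing more can be done
None
```

The job is handed in: the coupler snapped onto the smaller vice's nipple, and the handle is held about 14 mm into its 20 mm stroke (from arm travel and push force) with the gun still gripped; the vice and other items look unmoved.

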